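# Hook a stop unit's return spring onto its anchor post with a spring puller

## Robot

A 6-joint arm with a two-finger parallel gripper is mounted at the origin on a cart in front of the work surface, level with it; the furniture and walls round the work are solid. World frame = base frame: x ahead of the robot, y to its left, z up, the work surface at z = 0. Lengths are in m, angles in rad, forces in N, time in s.
With the tool pointing down it reaches from about 0.3 to 0.875 m from the base axis. Payload 6.4 kg.
Tool frame: the origin (TCP) lies at the very end of the fingers, on their centre line; the grasp point (between the pads) lies 19 mm behind it; z points along the fingers, y is the line along which they close (so a half turn about z gives the same grasp; the last joint's range is limited). The gripper opens to 85 mm and grips with 20 to 120 N. Pads are 22 mm wide; open, the fingers measure 114 mm over their backs; the gripper's body (76 mm by 85 mm) begins 54 mm behind the grasp point. The pads swing forward as they close: fully open they stand 13 mm farther back than shut.
Start: joints at [-1.4, 0.181, 1.607, -0, 1.354, -0.206], TCP at [0.212, -0.535, 0.231] pointing down, gripper open.
Joint ranges: [-2.99, 2.99], [-0.89, 2.07], [0.3, 2.58], [-1.14, 4.28], [0, 2.63], [-3.12, 3.12]. Speed limits (rad/s): [2.57, 2.57, 3.01, 3.14, 3.14, 3.14].

## Interface

Orientations are given as a unit quaternion [w, x, y, z].
In Python, from bench import ctrl gives the robot as it stands.
- The arm moves only by the tool jog_arm, never from a script. Its argument "series" is a list that holds one entry, the list of rows, each a list of 7 numbers: the shift along the tool's x, y, z in mm, then the turn, a rotation vector about the tool's x, y, z in rad, then the finger opening in mm, from 0 to 85.4. In form: [[[tx, ty, tz, rx, ry, rz, gripper], ...]]. A call has exactly 10 rows; each row shifts and turns the commanded pose from where the row before left it, along the tool's axes as they then stand; what a row does not reach is not made up. A row lasts 1/10 s, in which the tool goes at most 50 mm and 8.59 degrees, less where a joint would pass 70% of its speed; a pose out of reach is approached as far as the arm can. A call with a gripper value outside its range is refused whole. The fingers move at their own pace and stop on an object; the grip force is fixed at half the most. Time passes only in rows, so rows that do not move let the fingers close, or fill a call up. It gives the time, the measured TCP pose, the force, the opening and the grip force at its end, in the units of the state.
- ctrl.get_obs(): the state, without advancing time (a new reading comes with each control period).
- ctrl.camera(name): name is "side" or "top"; returns a dict with "frame" (420x560x3 uint8, blue, green, red), "z_map" (420x560 float32, m along the optical axis (not along the pixel's ray), 0 where there is no reading), "fx", "fy", "cx", "cy" (pixels), "k1" (the pictures are not rectified: a ray, as slopes to the right and down, at radius r is drawn at 1 + k1 r^2 times it, then the intrinsics apply), "xyz" and "rotation" of the camera in the world. Camera axes: x right, y down, z forward; pixel columns grow to the right and rows downward; lengths in m; the calibration is good to about 2 mm. A picture is of the moment at which its call begins.
- ctrl.hand_in(): hands the job in; it is judged then, once.
The state is a dict: "time_s": time; "q": joint angles; "dq": joint speeds; "joint_efforts": joint torques, N m; "eef_pos": TCP position; "eef_rot": TCP orientation; "wrist_force": force on the tool from outside, world axes, zero at the start; "torque": the same for the moment, N m; "opening": opening from 0.0 (shut) to 1.0 (fully open); "grasp_force": force on a finger pad.
Only numpy, scipy, OpenCV 4.12 (cv2) and the standard library are available. Lean on these libraries where they do the work, as an engineer would, in place of code of your own. Each camera call takes 0.05 s, during which the arm holds its last target. There are 200 camera calls.

## Task

Take the spring puller out of its stand and use it, not the fingers, to stretch the stop unit's return spring until the spring's hook can be brought over to the anchor post and settled round it, letting the spring down gently so that it neither snaps back, is forced hard against the post nor is overstretched. Then put the puller back upright in its stand and leave the other things where they are.

Things in the scene. Friction and masses are not known exactly. Their poses are not given: they have to be found in the camera images.
- stop_unit: Dark steel base plate 90 x 190 x 12 mm with spring pin and anchor, fixed in one of the two open carrier bays (which one differs; yaw up to 0.12 rad). Origin near its middle, on the belt (z = 0). On its y axis lie the spring's fixed pin at y = -85 mm and the anchor's centre at y = +51 mm. Its -x side faces the robot. The spring lies level, 55 mm above the belt.
- anchor: Adjustable spring anchor: a fixed round seat (36 mm) with an eccentric disc on which the anchor post stands, 8 mm diameter, 13 mm head. Origin at the seat's CENTRE, 16 mm above the belt. The post stands 10 mm from it, in any direction (set by hand before, does not turn): see it or find it by feel. Disc top 8 mm, post head 48 to 51 mm above the origin, spring plane 39 mm.
- spring_swing (a joint): Swing of the spring about its fixed pin (vertical axis), rad: 0 = along the stop unit's +y, positive = free end swung to the stop unit's -x. Starts at 0.25 to 0.36, so the hook stands on the post's -x side. Swings with little friction and stays where it is left.
- spring_stretch (a joint): Stretch along the spring, m: 0 = relaxed (2 N holds it shut), then 160 N/m (10 N at 0.050); over 0.055 it is spoiled. The hook's tip passes the post when the stretch exceeds D - 0.101 (0.025 to 0.045), D = distance pin axis to post axis. Seated on the post it stays at D - 0.1135 (0.012 to 0.033). Let go under load it snaps back (over 0.25 m/s is a fault).
- spring_end: Spring's free end. Origin: centre of the hook's round bend, 112 mm from the pin when relaxed; +y outwards along the spring. J open to the pin: shank (wire centre) at x = -7.5 mm from y = -35, bend to y = +7.5, short tip back at x = +7.5 to y = -5; 11 mm gap for the 8 mm post. Stretch, swing back until the shank touches the post, let down in that contact: the tip passes behind the post.
- loop (a point): Centre of the closed pull loop that joins the hook's bend farther out: 18.5 mm beyond spring_end's origin along its +y, in the same level plane 55 mm above the belt. Hole 18 mm clear, open from above, wire 4 mm. Axes as spring_end.
- puller: Spring puller, loose, 0.12 kg. Origin on the rod axis, underside of the collar; z up. Black handle 32 (x) x 24 (y) x 50 mm, 4 to 54 mm above the origin; collar 34 mm square, 4 mm thick. Rod 6 mm diameter down to 46 mm below, with a toe (41 to 46 mm below) reaching 8.5 mm out along +y. Grip the handle from above across y; the toe goes down through the pull loop, pointing along spring_end +y.
- stand: Grey plastic block 50 x 50 x 55 mm, fixed in the other carrier bay, yaw within 0.3 rad. Origin under its centre, on the belt. Square bore 20 x 20 mm right through; the puller's rod hangs in it, collar resting on top (puller origin 55 mm above the belt, axes as the stand's). The puller goes back the same way.
- capacitor: Black capacitor standing upright, 30 mm diameter, 47 mm high, behind the bay on the right. Origin at the centre of its underside. Leave alone.
- toroid: Copper toroid coil lying flat, 40 mm wide, 17 mm high, behind the bay on the right. Origin at the centre of its underside. Leave alone.
- flux_bottle: White bottle with black spout, 44 mm diameter, 111 mm high, behind the bay on the left. Origin at the centre of its underside. Leave alone.
- hook_bend: The round bend of the hook, part of spring_end, same origin and axes: inner radius 5.5 mm, wire 4 mm. In the end the post must bear in it. While the hook slides along the post a light sideways touch of 1 to 4 N is right; over 12 N between spring end and post is forcing.

How it is judged:
By the outcome, as a careful person would: the job done as asked, in the order asked, and still so for the second after the job is handed in, with the robot touching nothing.
It also fails if it takes over 72 s, if anything falls off the work surface, if the arm or the gripper's body presses on something with over 40 N, if the wrist force passes 120 N, or if a joint passes its speed limit or range.

## Working session

There is one attempt and no reset: what is moved stays moved. The work goes in short steps, Python scripts to look and compute and a tool call to move; the robot and the scene stay as the last step left them, time stands still between calls to the robot, and variables do not carry over. Pictures are saved under pics/ and viewed, at most 10 in all, crops included, and the job is handed in when it is done.

Besides the shell and the picture viewer there is one more tool, called after "Call:" by a JSON object that holds its "method" and its "body". jog_arm: Moves the arm, as the interface text tells. Its arguments: {"type":"object","properties":{"series":{"type":"array"}},"required":["series"]}

```bash
ls; mkdir -p pics; cat > h.py <<'E'
import numpy as np, cv2
from scipy.spatial.transform import Rotation as R
from bench import ctrl
def rot(c):
    r=np.array(c["rotation"],float)
    return r if r.shape==(3,3) else R.from_quat(r,scalar_first=True).as_matrix()
def cloud(c):
    K=np.array([[c["fx"],0,c["cx"]],[0,c["fy"],c["cy"]],[0,0,1.]])
    v,u=np.mgrid[0:420,0:560]
    p=np.stack([u,v],-1).reshape(-1,1,2).astype(np.float64)
    n=cv2.undistortPoints(p,K,np.array([c["k1"],0,0,0,0.])).reshape(420,560,2)
    z=c["z_map"][...,None]
    return np.concatenate([n*z,z],-1)@rot(c).T+np.array(c["xyz"]), n
def pix(c,P):
    K=np.array([[c["fx"],0,c["cx"]],[0,c["fy"],c["cy"]],[0,0,1.]])
    q=(np.atleast_2d(P)-np.array(c["xyz"]))@rot(c)
    return cv2.projectPoints(q.reshape(-1,1,3),np.zeros(3),np.zeros(3),K,np.array([c["k1"],0,0,0,0.]))[0].reshape(-1,2)
E
python3 - <<'E'
from h import *
import pickle
o=ctrl.get_obs(); print(o)
for n in ("side","top"):
    c=ctrl.camera(n); pickle.dump(c,open(n+"0.pkl","wb"))
    cv2.imwrite(f"pics/{n}0.png",c["frame"]); print(n,c["xyz"],rot(c).round(3).tolist(),c["fx"],c["cx"],c["cy"],c["k1"])
E
```

```text
pics
{'time_s': 0.0, 'q': array([-1.40029773e+00,  1.81542163e-01,  1.60802532e+00,  1.37193094e-05,
        1.35382340e+00, -2.06301032e-01]), 'dq': array([-1.07168014e-03, -1.68927231e-03, -1.05319208e-03, -3.71061281e-05,
       -9.38744269e-04,  7.27391973e-04]), 'joint_efforts': array([ 5.31089199e-07, -4.44868970e+01, -3.51339912e+01, -2.14681331e-04,
        9.31980408e-03, -6.94268152e-06]), 'eef_pos': array([ 0.21149059, -0.53408246,  0.23037517]), 'eef_rot': array([-8.98849480e-04,  9.82305068e-01,  1.87285732e-01,  2.27907834e-05]), 'wrist_force': array([0.82031339, 0.60626561, 0.59791563]), 'torque': array([ 0.04116416,  0.01101132, -0.03259713]), 'grasp_force': 0.0, 'opening': 0.9975801389451484}
side [ 0.3779071  -0.70081365  0.53768998] [[0.975, -0.097, 0.198], [-0.219, -0.504, 0.836], [0.019, -0.859, -0.512]] 402.2611351181037 277.76529347170924 209.3052618894245 -0.09749328911546457
top [0.49981483 0.05416092 1.04862408] [[0.023, -0.998, 0.056], [-0.999, -0.022, 0.025], [-0.023, -0.056, -0.998]] 432.8271871865724 284.22590113635687 209.84754944177203 -0.13877761868463995
```

View pics/top0.png

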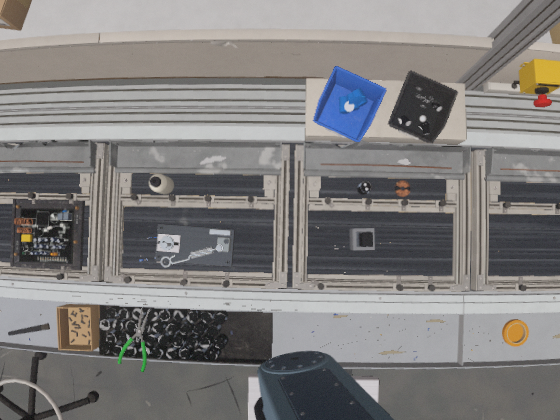

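View pics/side0.png

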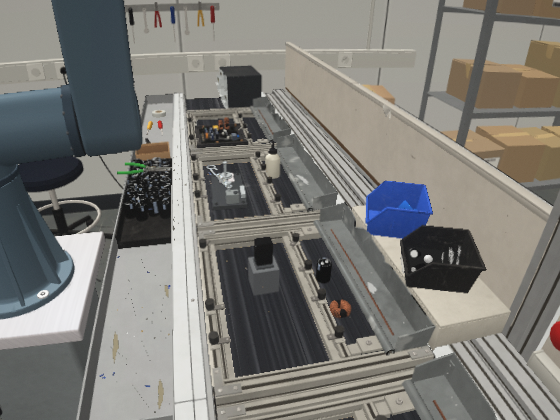

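The top view shows the stop unit in the left bay around pixel (195,245), with its pull loop at about (166,262). The stand with the puller is in the right bay at about (362,239). The side view shows the same two at (225,180) and (263,265). Next I'll take enlarged crops and the depth clouds.

```bash
python3 - <<'E'
from h import *
import pickle
t=pickle.load(open("top0.pkl","rb")); s=pickle.load(open("side0.pkl","rb"))
a=cv2.resize(t["frame"][215:280,145:245],(800,520),interpolation=cv2.INTER_CUBIC)
cv2.imwrite("pics/c1.png",a)
b=cv2.resize(s["frame"][155:215,195:255],(560,560),interpolation=cv2.INTER_CUBIC)
cv2.imwrite("pics/c2.png",b)
P,_=cloud(t)
sub=P[222:275,150:240]
print("belt z med",np.median(P[225:235,300:340,2]))
# stand & puller via height masks
Q=P[225:255,345:382]
for lo,hi in ((.045,.057),(.057,.062),(.09,.13)):
    m=(Q[...,2]>lo)&(Q[...,2]<hi); pts=Q[m]
    if len(pts)>4:
        r=cv2.minAreaRect((pts[:,:2]*1000).astype(np.float32)); print(lo,m.sum(),np.median(pts[:,2]),r, pts[:,:2].mean(0))
# same from side
S,_=cloud(s)
reg=S[225:300,240:290]
for lo,hi in ((.05,.057),(.09,.13)):
    m=(reg[...,2]>lo)&(reg[...,2]<hi); pts=reg[m]; print("side",m.sum(),np.percentile(pts,[2,50,98],axis=0).round(4).tolist())
# plate
m=(sub[...,2]>.006)&(sub[...,2]<.017);pts=sub[m];print("plate",m.sum(),np.median(pts[:,2]),cv2.minAreaRect((pts[:,:2]*1000).astype(np.float32)))
np.set_printoptions(linewidth=400)
print((sub[:,:,2]*1000).astype(int)[10:50,0:90:1][::1].tolist().__len__())
for r in range(10,48): print(222+r,' '.join('%2d'%v for v in (sub[r,5:85,2]*1000).astype(int)))
E
```

```text
belt z med 0.0008361879549961815
0.045 186 0.05501417504277767 ((493.5765686035156, -103.60493469238281), (48.26557159423828, 51.148094177246094), 1.1860778331756592) [ 0.49404368 -0.10024508]
0.057 95 0.05817625280054173 ((493.6148681640625, -103.0898208618164), (48.034114837646484, 50.74972152709961), 1.2351014614105225) [ 0.49311658 -0.09543652]
0.09 183 0.10902058351372867 ((492.98150634765625, -103.1208724975586), (30.4486083984375, 24.65860366821289), 0.9842965006828308) [ 0.49326441 -0.10217047]
side 246 [[0.4667, -0.1299, 0.0506], [0.4858, -0.1208, 0.0541], [0.5165, -0.0824, 0.0566]]
side 267 [[0.476, -0.1175, 0.0903], [0.4904, -0.1141, 0.1057], [0.5073, -0.0947, 0.1095]]
plate 2122 0.01212810688978272 ((459.18682861328125, 296.7975158691406), (191.65188598632812, 111.33907318115234), 87.83040618896484)
40
232  4  0 11  7 12 11 14 11  9 13 11  8 14 12 11  9  9 13 12 12 10 10 13 11 11 13 13 12 11 11 13 14 13 13 10 14 1048 10 17 12 11 14  8  9 12 11  8 12 10 11 12  9  8 10 40 38 42 41 40 41 40 38 40 39 38 1048 37 39 39 40 39 41 37 42 38 41 13 11 12  8
233  0 -1 10  8  8 11 12 1
[... 8331 characters left out ...]
56 57 57  2  0  0  0  0  0  0  0 -2  0  0 -1 -2  0  0 -2  3  0 -2 -2  0 -1 -3  2  1  0 -1  0  0  2 -1  0 -1 -3  2  0  0  0 -1  0  0  1  0  1  1 -2  0  0 -2 -2 -1  0  0  1 -1  0 -2  0  1 -1 -2  0  0  1 -1  0 -2  2
268  0  1  0  2 -1  0  0  2 -3 -1  0  0  0  0 -1  2 -1  0  1  0  1  0  0  0  4 -1 -2  2  0  3 -1 -1  2 -2 -2 -2  2  0  0  1 -1 -1  3  1  2  2  0 -2  2 -2 -3  0 -1  0  2 -1 -2  2  0 -3 -2  1 -1  2  0 -2  1  0 -1  1  4  1  1 -3  0  0  1 -3 -2  2
269 22 25 25 25 21 26 23  0  1  1 -1  0  0  2  3  0  0 -2  1  0 -1  0  0 -4  0 -3 -2 -3  1  0 -2  0 -2  0 -2  0  0  0  0 -1  1  0  0  1 -2 -1  2  1  0 -1  0  5  0  0  1  2  3 -1  2 -4  1  1  1  5  1  2  0 -1 -2  1 -1 -3  2  4  1  2  0  1 -2  0
```

View pics/c1.png

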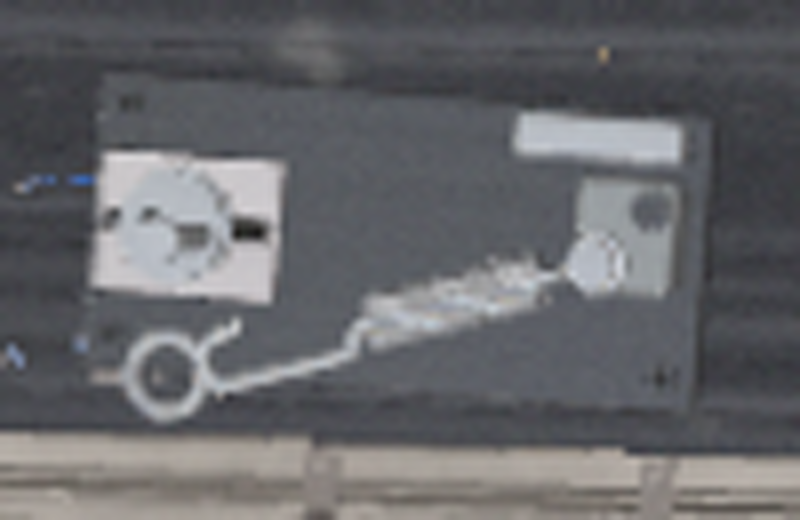

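View pics/c2.png

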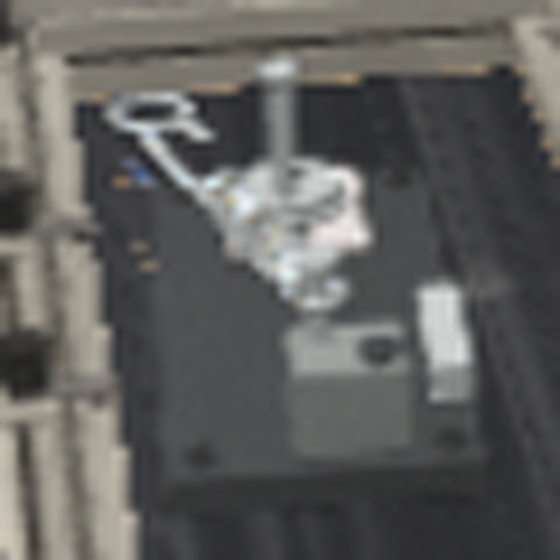

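The crop shows the round post head at top-image pixel (164,244), standing on the disc's pin-far, robot side. The pin head is at (219,248) and the loop ring at (165,262). The side crop shows the post's head at about (225,162) and the ring at about (211,167). I'll get centroids for these, then the move frame.

```bash
python3 - <<'E'
from h import *
import pickle
from scipy.optimize import least_squares
t=pickle.load(open("top0.pkl","rb")); s=pickle.load(open("side0.pkl","rb"))
P,n=cloud(t); S,_=cloud(s)
v,u=np.mgrid[0:420,0:560]
def reg(u0,u1,v0,v1,z0,z1,C=P): 
    m=(u>=u0)&(u<=u1)&(v>=v0)&(v<=v1)&(C[...,2]>z0)&(C[...,2]<z1); return C[m]
post=reg(158,170,238,250,.06,.075); pin=reg(212,224,242,253,.062,.075)
print("post",len(post),post.mean(0),"pin",len(pin),pin.mean(0))
pin_c=pin[:,:2].mean(0);post_c=post[:,:2].mean(0)
print("D",np.linalg.norm(pin_c-post_c))
ring=reg(158,173,255,268,.05,.062); f=lambda p:np.hypot(ring[:,0]-p[0],ring[:,1]-p[1])-p[2]
r=least_squares(f,[*ring[:,:2].mean(0),.011],loss="soft_l1",f_scale=.001);print("ring top",r.x,np.median(ring[:,2]))
lc=r.x[:2];print("pin-loop",np.linalg.norm(lc-pin_c))
plate=P[(u>150)&(u<240)&(v>222)&(v<275)&(P[...,2]>.007)&(P[...,2]<.07)]
R_=cv2.minAreaRect((plate[:,:2]*1000).astype(np.float32));print("plate",R_)
disc=reg(155,177,233,253,.0195,.03);print("disc",disc[:,:2].mean(0), cv2.minEnclosingCircle((disc[:,:2]*1000).astype(np.float32)))
# side
post2=reg(216,234,155,170,.058,.075,S);print("post side",len(post2),post2.mean(0),post2.max(0))
ring2=reg(203,218,160,172,.048,.064,S); f=lambda p:np.hypot(ring2[:,0]-p[0],ring2[:,1]-p[1])-p[2]
r2=least_squares(f,[*ring2[:,:2].mean(0),.011],loss="soft_l1",f_scale=.001);print("ring side",r2.x,len(ring2),ring2[:,2].mean())
a=lc-pin_c; b=post_c-pin_c; ang=lambda a:np.arctan2(a[1],a[0])
print("ang spring",ang(a),"post",ang(b))
# puller handle detail: top
h=P[(u>345)&(u<382)&(v>225)&(v<255)&(P[...,2]>.1)&(P[...,2]<.13)];print("handle",cv2.minAreaRect((h[:,:2]*1000).astype(np.float32)),h.mean(0))
h2=S[(u>245)&(u<285)&(v>230)&(v<300)&(S[...,2]>.104)&(S[...,2]<.13)];print("handle side",cv2.minAreaRect((h2[:,:2]*1000).astype(np.float32)),h2.mean(0))
st2=S[(u>240)&(u<290)&(v>225)&(v<300)&(S[...,2]>.02)&(S[...,2]<.0565)];print("stand side",cv2.minAreaRect((st2[:,:2]*1000).astype(np.float32)))
for nm,C in (("top",P),("side",S)):
  bl=C[(C[...,0]>.43)&(C[...,0]<.55)&(abs(C[...,1]+.1)<.12)&(abs(C[...,2])<.012)];print(nm,"belt",len(bl),np.median(bl[:,2]))
E
```

```text
post 27 [0.46864665 0.35289074 0.06698044] pin 32 [0.46561905 0.22620088 0.06660022]
D 0.12672602626655796
ring top [0.42906626 0.35108226 0.01187995] 0.056327328562387646
pin-loop 0.13012096719400915
plate ((458.6404724121094, 291.6927795410156), (120.31295013427734, 214.99159240722656), 1.2181605100631714)
disc [0.47351016 0.36128553] ((471.3020324707031, 358.158203125), 29.38973045349121)
post side 17 [0.46685226 0.35193334 0.06432816] [0.47282414 0.36086173 0.06897732]
ring side [0.43195184 0.34905316 0.01321862] 30 0.05600696306164262
ang spring 1.8555425807200818 post 1.5469031934630257
handle ((492.98260498046875, -103.18383026123047), (30.4486083984375, 24.532665252685547), 0.9842965006828308) [ 0.49317192 -0.10273879  0.10890971]
handle side ((491.82196044921875, -105.13082122802734), (31.662885665893555, 23.965736389160156), 2.7586262226104736) [ 0.49126324 -0.10700169  0.10765387]
stand side ((503.98883056640625, -42.34613800048828), (213.83839416503906, 110.39063262939453), 76.534912109375)
top belt 4332 0.0003121765551654665
side belt 3852 -0.0005789246150810223
```

Call:
{"method": "jog_arm", "body": {"series": [[[0, 0, 0, 0, 0, 0.12, 85], [0, 0, 0, 0, 0, 0.12, 85], [0, 0, 0, 0, 0, 0.117, 85], [20, -29, 0, 0, 0, 0, 85], [26, -38, 0, 0, 0, 0, 85], [26, -38, 0, 0, 0, 0, 85], [26, -38, 0, 0, 0, 0, 85], [26, -38, 0, 0, 0, 0, 85], [26, -38, 0, 0, 0, 0, 85], [26, -38, 0, 0, 0, 0, 85]]]}}

```text
time_s: 1.1
eef_pos: [0.383, -0.2724, 0.2311]
eef_rot: [-0.0, 1.0, 0.01, -0.0]
wrist_force: [0.5, -0.3, 0.1]
opening: 0.996
grasp_force: 0.0
```

```bash
cat >> h.py <<'E'
def go(x,y,z,yaw):
    o=ctrl.get_obs(); M=R.from_quat(o["eef_rot"],scalar_first=True)
    T=R.from_euler("z",yaw)*R.from_euler("x",np.pi)
    # rotvec in tool frame; shift in present and in final tool axes
    d=(np.array([x,y,z])-o["eef_pos"])*1000
    print("t",round(o["time_s"],2),"pos",(o["eef_pos"]*1000).round(1),"yaw",round(np.arctan2(*M.as_matrix()[[1,0],0]),4),"F",o["wrist_force"].round(2),"op",round(o["opening"]*85.4,1),"gf",round(o["grasp_force"],1))
    print("shift now",(M.inv().apply(d)).round(1),"after turn",(T.inv().apply(d)).round(1),"turn",(M.inv()*T).as_rotvec().round(4))
E
python3 -c "
from h import *
go(.4925,-.1038,.160,.02)"
```

```text
t 1.1 pos [ 383.  -272.4  231.1] yaw 0.0194 F [ 0.54 -0.34  0.09] op 85.0 gf 0.0
shift now [ 112.8 -166.4   71.1] after turn [ 112.9 -166.4   71.1] turn [-0.0002  0.0001 -0.0006]
```

Call:
{"method": "jog_arm", "body": {"series": [[[18, -26, 5, 0, 0, 0, 85], [18, -26, 8, 0, 0, 0, 85], [18, -26, 10, 0, 0, 0, 60], [18, -26, 10, 0, 0, 0, 60], [18, -26, 10, 0, 0, 0, 60], [14, -22, 10, 0, 0, 0, 60], [9, -14.4, 10, 0, 0, 0, 60], [0, 0, 4, 0, 0, 0, 60], [0, 0, 0, 0, 0, 0, 60], [0, 0, 0, 0, 0, 0, 60]]]}}

```text
time_s: 2.1
eef_pos: [0.4919, -0.1063, 0.1644]
eef_rot: [0.0, 1.0, 0.01, -0.0]
wrist_force: [-0.1, -0.5, -0.1]
opening: 0.702
grasp_force: 0.0
```

```bash
python3 - <<'E'
from h import *
go(.4925,-.1038,.065,.02)
c=ctrl.camera("side");S,_=cloud(c)
cv2.imwrite("pics/s3.png",cv2.resize(c["frame"][150:310,190:370],(720,640)) [:600])
E
```

```text
t 2.1 pos [ 491.9 -106.3  164.4] yaw 0.0193 F [-0.14 -0.54 -0.13] op 59.9 gf 0.0
shift now [ 0.7 -2.5 99.4] after turn [ 0.7 -2.5 99.4] turn [ 0.0002  0.0002 -0.0007]
```

View pics/s3.png

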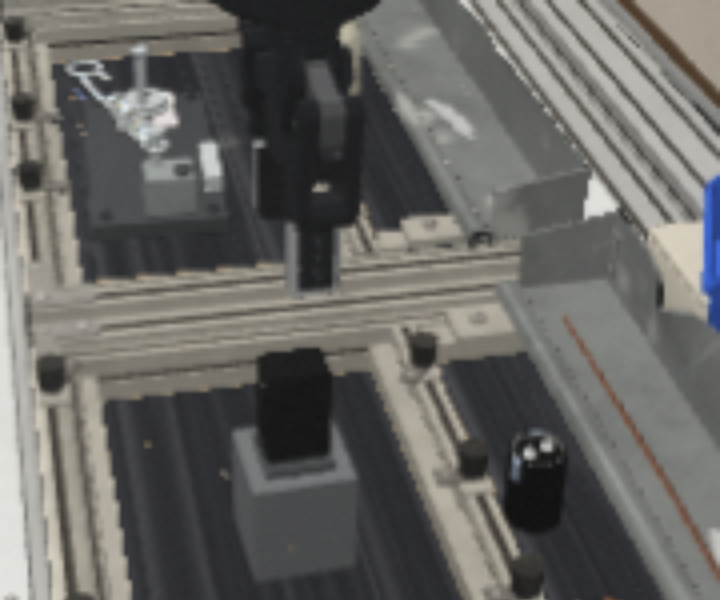

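The crop shows the finger tips at (310,290) in line with the handle top at (295,360), and nothing between them. I'll go down and grip.

Call:
{"method": "jog_arm", "body": {"series": [[[0.7, -2.5, 10, 0, 0, 0, 60], [0, 0, 17, 0, 0, 0, 60], [0, 0, 17, 0, 0, 0, 60], [0, 0, 17, 0, 0, 0, 60], [0, 0, 16, 0, 0, 0, 60], [0, 0, 12, 0, 0, 0, 60], [0, 0, 8, 0, 0, 0, 60], [0, 0, 2.4, 0, 0, 0, 60], [0, 0, 0, 0, 0, 0, 60], [0, 0, 0, 0, 0, 0, 60]]]}}

```text
time_s: 3.15
eef_pos: [0.4933, -0.1034, 0.0655]
eef_rot: [0.0, 1.0, 0.01, 0.0]
wrist_force: [0.0, -0.8, -0.1]
opening: 0.703
grasp_force: 0.0
```

```bash
python3 -c "
from h import *
go(.4925,-.1038,.065,.02)"
```

```text
t 3.15 pos [ 493.3 -103.4   65.5] yaw 0.0198 F [ 0.03 -0.83 -0.09] op 60.1 gf 0.0
shift now [-0.8  0.4  0.5] after turn [-0.8  0.4  0.5] turn [ 0.0005 -0.001  -0.0002]
```

Call:
{"method": "jog_arm", "body": {"series": [[[0, 0, 0, 0, 0, 0, 40], [0, 0, 0, 0, 0, 0, 30], [0, 0, 0, 0, 0, 0, 26], [0, 0, 0, 0, 0, 0, 22], [0, 0, 0, 0, 0, 0, 10], [0, 0, 0, 0, 0, 0, 10], [0, 0, 0, 0, 0, 0, 10], [0, 0, 0, 0, 0, 0, 10], [0, 0, 0, 0, 0, 0, 10], [0, 0, 0, 0, 0, 0, 10]]]}}

```text
time_s: 4.15
eef_pos: [0.4932, -0.1033, 0.0654]
eef_rot: [0.0, 1.0, 0.01, 0.0]
wrist_force: [-0.3, 0.9, 5.9]
opening: 0.276
grasp_force: 59.2
```

Call:
{"method": "jog_arm", "body": {"series": [[[0, 0, -5, 0, 0, 0, 10], [0, 0, -12, 0, 0, 0, 10], [0, 0, -16, 0, 0, 0, 10], [0, 0, -18, 0, 0, 0, 10], [0, 0, -18, 0, 0, 0, 10], [0, 0, -18, 0, 0, 0, 10], [0, 0, -18, 0, 0, 0, 10], [0, 0, -15, 0, 0, 0, 10], [0, 0, -8, 0, 0, 0, 10], [0, 0, -2, 0, 0, 0, 10]]]}}

```text
time_s: 5.15
eef_pos: [0.4932, -0.1033, 0.1961]
eef_rot: [0.0, 1.0, 0.01, 0.001]
wrist_force: [-0.3, -0.2, -1.3]
opening: 0.272
grasp_force: 58.7
```

```bash
python3 - <<'E'
from h import *
go(.43,.347,.19,.285)
c=ctrl.camera("side");t=ctrl.camera("top");import pickle;pickle.dump((c,t),open("lift.pkl","wb"))
o=ctrl.get_obs()["eef_pos"]; print(pix(c,o), pix(c,o-[0,0,.056]))
a=cv2.resize(c["frame"][110:260,190:340],(600,600)); b=t["frame"][200:280,320:400]
cv2.imwrite("pics/lift.png",a)
E
```

```text
t 5.15 pos [ 493.2 -103.3  196.1] yaw 0.0198 F [-0.28 -0.18 -1.29] op 23.2 gf 58.7
shift now [ -54.3 -451.5    5.7] after turn [  65.9 -449.9    6.1] turn [ 0.0011 -0.0016 -0.2652]
[[262.99945993 199.08663014]] [[262.99967716 226.10010158]]
```

View pics/lift.png

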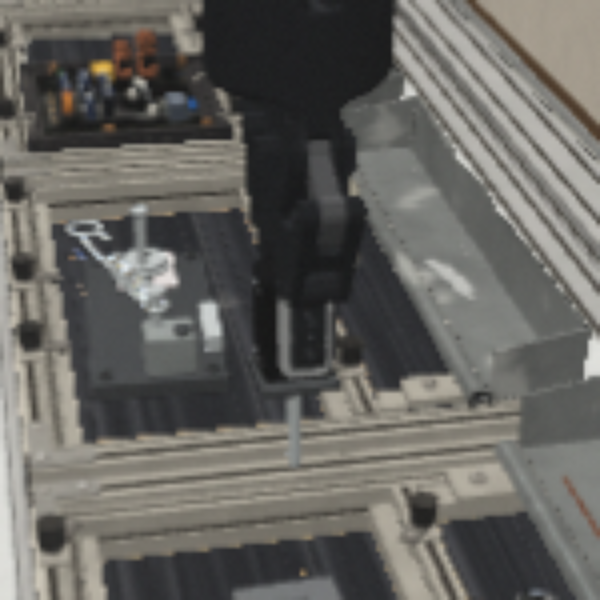

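The rod hangs straight. Its bottom is at pixel (263,226), exactly where I predicted it, so the cameras agree with the arm. I'll carry it over the loop.

Call:
{"method": "jog_arm", "body": {"series": [[[0, 0, 0, 0, 0, -0.12, 10], [0, 0, 0, 0, 0, -0.145, 10], [3, -20, 0, 0, 0, 0, 10], [5, -34, 0, 0, 0, 0, 10], [6, -40, 0, 0, 0, 0, 10], [6, -40, 0, 0, 0, 0, 10], [6, -40, 0, 0, 0, 0, 10], [6, -40, 0, 0, 0, 0, 10], [6, -40, 0, 0, 0, 0, 10], [6, -40, 0, 0, 0, 0, 10]]]}}

```text
time_s: 6.25
eef_pos: [0.4513, 0.1929, 0.1939]
eef_rot: [0.0, 0.99, 0.142, -0.001]
wrist_force: [0.6, 0.7, -0.7]
opening: 0.273
grasp_force: 59.0
```

```bash
python3 -c "
from h import *
go(.4299,.3485,.136,.285)"
```

```text
t 6.25 pos [451.3 192.9 193.9] yaw 0.2847 F [ 0.62  0.66 -0.68] op 23.4 gf 59.0
shift now [  23.3 -155.4   57.9] after turn [  23.2 -155.4   57.9] turn [-0.0002  0.0017 -0.0003]
```

Call:
{"method": "jog_arm", "body": {"series": [[[4, -28, 0, 0, 0, 0, 10], [4, -28, 0, 0, 0, 0, 10], [4, -28, 0, 0, 0, 0, 10], [4, -28, 8, 0, 0, 0, 10], [4, -24, 13, 0, 0, 0, 10], [2.3, -14, 13, 0, 0, 0, 10], [1, -5.4, 12, 0, 0, 0, 10], [0, 0, 8, 0, 0, 0, 10], [0, 0, 3.9, 0, 0, 0, 10], [0, 0, 0, 0, 0, 0, 10]]]}}

```text
time_s: 7.25
eef_pos: [0.4309, 0.3461, 0.1362]
eef_rot: [0.0, 0.99, 0.141, -0.001]
wrist_force: [0.1, -0.3, -0.5]
opening: 0.275
grasp_force: 59.1
```

```bash
python3 - <<'E'
from h import *
import pickle
go(.4299,.3485,.115,.285)
c=ctrl.camera("side");t=ctrl.camera("top");pickle.dump((c,t),open("over.pkl","wb"))
o=ctrl.get_obs()["eef_pos"]; print(pix(c,o-[0,0,.0564]).round(1))
a=cv2.resize(c["frame"][130:200,180:250],(600,600),interpolation=cv2.INTER_CUBIC); b=cv2.resize(t["frame"][235:280,145:190],(600,600),interpolation=cv2.INTER_CUBIC)
cv2.imwrite("pics/over.png",cv2.resize(np.hstack([a,b]),(800,400)))
E
```

```text
t 7.25 pos [430.9 346.1 136.2] yaw 0.2838 F [ 0.14 -0.29 -0.55] op 23.5 gf 59.1
shift now [-0.3 -2.6 21.2] after turn [-0.3 -2.6 21.2] turn [ 0.0004  0.0015 -0.0012]
[[211.3 159. ]]
```

View pics/over.png

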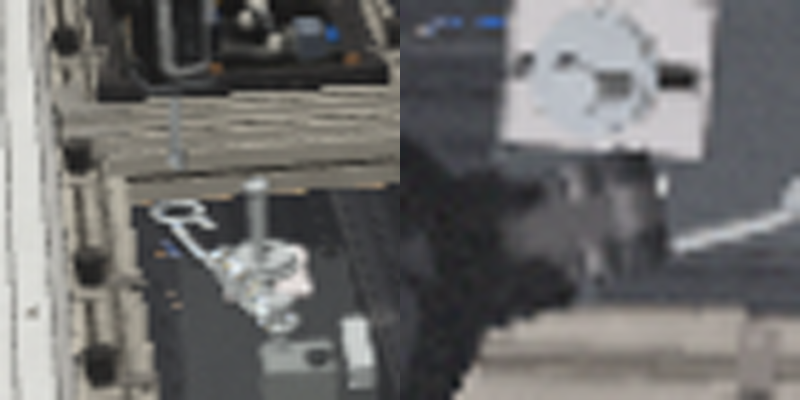

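In the side crop the rod tip is at about (177,165), which is pixel (211,159), right above the loop at (211.5,166.7). I'll fit the ring's outline in the side view as a check on the top view's loop centre.

```bash
python3 - <<'E'
from h import *
import pickle
from scipy.optimize import minimize
from scipy.ndimage import map_coordinates
c,t=pickle.load(open("over.pkl","rb")); s=pickle.load(open("side0.pkl","rb")); t0=pickle.load(open("top0.pkl","rb"))
th=np.linspace(0,2*np.pi,120,endpoint=False)
for nm,cam in (("side",s),("side2",c),("top",t0)):
    g=cam["frame"].astype(float).mean(2)
    def sc(p,z=.055):
        tot=0
        for r,w in ((.011,1),(.0155,-.4),(.006,-.4)):
            P=np.c_[p[0]+r*np.cos(th),p[1]+r*np.sin(th),0*th+z]; q=pix(cam,P)
            tot+=w*map_coordinates(g,[q[:,1],q[:,0]],order=1).mean()
        return -tot
    best=min(((sc((x,y)),x,y) for x in np.arange(.42,.438,.0005) for y in np.arange(.342,.36,.0005)))
    r=minimize(sc,best[1:],method="Nelder-Mead");print(nm,r.x.round(4),r.fun)
E
```

```text
side [0.429  0.3538] -79.22722740595188
side2 [0.429  0.3538] -77.64237570732797
top [0.4292 0.3526] -95.69139317709335
```

Call:
{"method": "jog_arm", "body": {"series": [[[0, -3.6, 0, 0, 0, 0, 10], [0, 0, 4, 0, 0, 0, 10], [0, 0, 5, 0, 0, 0, 10], [0, 0, 5, 0, 0, 0, 10], [0, 0, 4, 0, 0, 0, 10], [0, 0, 3, 0, 0, 0, 10], [0, 0, 2, 0, 0, 0, 10], [0, 0, 2, 0, 0, 0, 10], [0, 0, 1, 0, 0, 0, 10], [0, 0, 0, 0, 0, 0, 10]]]}}

```text
time_s: 8.35
eef_pos: [0.4301, 0.3505, 0.1109]
eef_rot: [0.0, 0.99, 0.142, -0.0]
wrist_force: [0.3, 0.3, -1.1]
opening: 0.271
grasp_force: 59.1
```

```bash
python3 -c "
from h import *
go(.4299,.3496,.09,.285)"
```

```text
t 8.35 pos [430.1 350.5 110.9] yaw 0.2848 F [ 0.3   0.32 -1.06] op 23.2 gf 59.1
shift now [-0.4  0.8 20.9] after turn [-0.4  0.8 20.9] turn [ 0.      0.0001 -0.0002]
```

Call:
{"method": "jog_arm", "body": {"series": [[[-0.4, 0.8, 1, 0, 0, 0, 10], [0, 0, 1, 0, 0, 0, 10], [0, 0, 1.5, 0, 0, 0, 10], [0, 0, 1.5, 0, 0, 0, 10], [0, 0, 2, 0, 0, 0, 10], [0, 0, 2, 0, 0, 0, 10], [0, 0, 2, 0, 0, 0, 10], [0, 0, 2, 0, 0, 0, 10], [0, 0, 1, 0, 0, 0, 10], [0, 0, 0, 0, 0, 0, 10]]]}}

```text
time_s: 9.35
eef_pos: [0.4298, 0.3496, 0.0968]
eef_rot: [0.0, 0.99, 0.142, -0.0]
wrist_force: [-0.0, 0.5, -1.8]
opening: 0.276
grasp_force: 59.1
```

```bash
python3 -c "
from h import *
go(.4299,.3496,.09,.285)"
```

```text
t 9.35 pos [429.8 349.6  96.8] yaw 0.2848 F [-0.03  0.54 -1.76] op 23.5 gf 59.1
shift now [0.1 0.  6.8] after turn [0.1 0.  6.8] turn [ 0.0001  0.0004 -0.0002]
```

Call:
{"method": "jog_arm", "body": {"series": [[[0, 0, 3, 0, 0, 0, 10], [0, 0, 3, 0, 0, 0, 10], [0, 0, 1, 0, 0, 0, 10], [0, -2, 0, 0, 0, 0, 10], [0, -2, 0, 0, 0, 0, 10], [0, -2, 0, 0, 0, 0, 10], [0, -2, 0, 0, 0, 0, 10], [0, -2, 0, 0, 0, 0, 10], [0, -2, 0, 0, 0, 0, 10], [0, -1, 0, 0, 0, 0, 10]]]}}

```text
time_s: 10.35
eef_pos: [0.4264, 0.362, 0.09]
eef_rot: [0.0, 0.99, 0.142, 0.0]
wrist_force: [0.8, -2.3, -0.6]
opening: 0.277
grasp_force: 59.0
```

```bash
cat >> h.py <<'E'
PIN=np.array([.4656,.2262])
def pol():
    o=ctrl.get_obs();d=o["eef_pos"][:2]-PIN;L=np.linalg.norm(d);a=np.arctan2(d[1],d[0]);u=d/L;f=o["wrist_force"][:2]
    print("t",round(o["time_s"],2),"L",round(L*1000,2),"stretch~",round(L*1000-136.5,2),"ang",round(a,4),"Frad",round(f@u,2),"Ftan(+=ccw)",round(f@np.array([-u[1],u[0]]),2),"Fz",round(o["wrist_force"][2],2),"z",o["eef_pos"][2].round(4),"grip",round(o["opening"]*85.4,2))
E
python3 -c "
from h import *
go(.4299,.3496,.09,.285);pol()"
```

```text
t 10.35 pos [426.4 362.   90. ] yaw 0.285 F [ 0.8  -2.28 -0.62] op 23.7 gf 59.0
shift now [-0.1 12.9 -0. ] after turn [-0.1 12.9 -0. ] turn [ 0.0006  0.     -0.    ]
t 10.35 L 141.35 stretch~ 4.85 ang 1.852 Frad -2.41 Ftan(+=ccw) -0.14 Fz -0.62 z 0.09 grip 23.66
```

Engaged: the pull is 2.4 N along the spring. I'll stretch it a further 28 mm.

Call:
{"method": "jog_arm", "body": {"series": [[[0, -3, 0, 0, 0, 0, 10], [0, -3, 0, 0, 0, 0, 10], [0, -3, 0, 0, 0, 0, 10], [0, -3, 0, 0, 0, 0, 10], [0, -3, 0, 0, 0, 0, 10], [0, -3, 0, 0, 0, 0, 10], [0, -3, 0, 0, 0, 0, 10], [0, -3, 0, 0, 0, 0, 10], [0, -3, 0, 0, 0, 0, 10], [0, -1, 0, 0, 0, 0, 10]]]}}

```text
time_s: 11.35
eef_pos: [0.4184, 0.3886, 0.0898]
eef_rot: [0.001, 0.99, 0.142, -0.0]
wrist_force: [2.7, -6.7, -0.4]
opening: 0.273
grasp_force: 59.2
```

```bash
python3 - <<'E'
from h import *
import pickle
pol();go(.4299,.3496,.09,.285);pol();pol()
c=ctrl.camera("side");pol();pickle.dump(c,open("st.pkl","wb"))
cv2.imwrite("pics/st.png",cv2.resize(c["frame"][135:195,185:245],(600,600),interpolation=cv2.INTER_CUBIC))
E
```

```text
t 11.35 L 169.13 stretch~ 32.63 ang 1.8537 Frad -7.18 Ftan(+=ccw) -0.75 Fz -0.44 z 0.0898 grip 23.35
t 11.35 pos [418.4 388.6  89.8] yaw 0.2852 F [ 2.72 -6.69 -0.44] op 23.3 gf 59.2
shift now [ 0.1 40.7 -0.1] after turn [ 0.1 40.7 -0.2] turn [0.0014 0.0005 0.0002]
t 11.35 L 169.13 stretch~ 32.63 ang 1.8537 Frad -7.18 Ftan(+=ccw) -0.75 Fz -0.44 z 0.0898 grip 23.35
t 11.35 L 169.13 stretch~ 32.63 ang 1.8537 Frad -7.18 Ftan(+=ccw) -0.75 Fz -0.44 z 0.0898 grip 23.35
t 11.4 L 169.18 stretch~ 32.68 ang 1.8538 Frad -6.61 Ftan(+=ccw) 0.03 Fz -0.87 z 0.0898 grip 23.63
```

View pics/st.png

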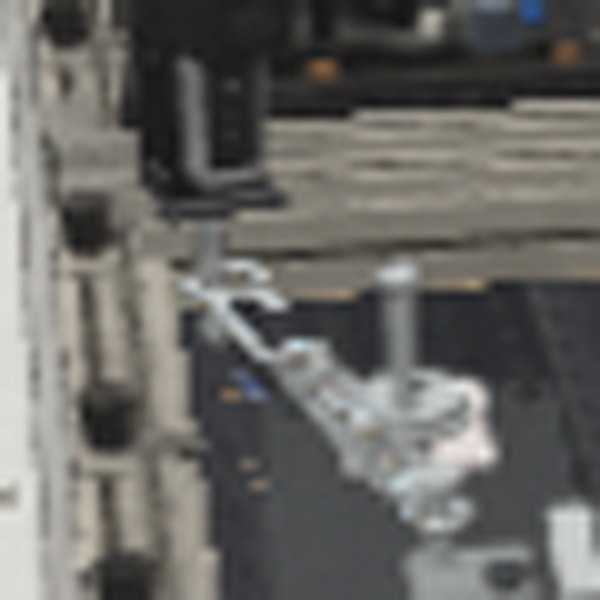

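The picture shows the rod in the loop (crop 205,280), the spring stretched straight, and the hook's tip beyond the post's head (398,270). I'll swing it towards the post in an arc about the pin.

Call:
{"method": "jog_arm", "body": {"series": [[[0, -1.4, 0, 0, 0, 0, 10], [4, 0.05, 0, 0, 0, 0.0235, 10], [6.8, 0.14, 0, 0, 0, 0.04, 10], [6.8, 0.14, 0, 0, 0, 0.04, 10], [6.8, 0.14, 0, 0, 0, 0.04, 10], [6.8, 0.14, 0, 0, 0, 0.04, 10], [6.8, 0.14, 0, 0, 0, 0.04, 10], [5.1, 0.08, 0, 0, 0, 0.03, 10], [2.6, 0.02, 0, 0, 0, 0.015, 10], [0, 0, 0, 0, 0, 0, 10]]]}}

```text
time_s: 12.4
eef_pos: [0.4629, 0.3962, 0.0895]
eef_rot: [0.001, 1.0, 0.008, -0.001]
wrist_force: [0.5, -6.6, -0.0]
opening: 0.274
grasp_force: 59.4
```

```bash
python3 - <<'E'
from h import *
import pickle
pol();go(.4299,.3496,.09,0);
c=ctrl.camera("side");pol();c=ctrl.camera("side");pol();pickle.dump(c,open("sw.pkl","wb"))
cv2.imwrite("pics/sw.png",cv2.resize(c["frame"][135:195,185:245],(600,600),interpolation=cv2.INTER_CUBIC))
E
```

```text
t 12.4 L 170.0 stretch~ 33.5 ang 1.5868 Frad -6.62 Ftan(+=ccw) -0.35 Fz -0.04 z 0.0895 grip 23.42
t 12.4 pos [462.9 396.2  89.5] yaw 0.0157 F [ 0.45 -6.62 -0.04] op 23.4 gf 59.4
shift now [-33.7  46.1  -0.4] after turn [-33.   46.6  -0.5] turn [0.0022 0.0015 0.0157]
t 12.45 L 170.01 stretch~ 33.51 ang 1.588 Frad -7.22 Ftan(+=ccw) 0.25 Fz -0.88 z 0.0894 grip 23.54
t 12.5 L 170.02 stretch~ 33.52 ang 1.5886 Frad -7.2 Ftan(+=ccw) -0.08 Fz 0.31 z 0.0894 grip 23.46
```

View pics/sw.png

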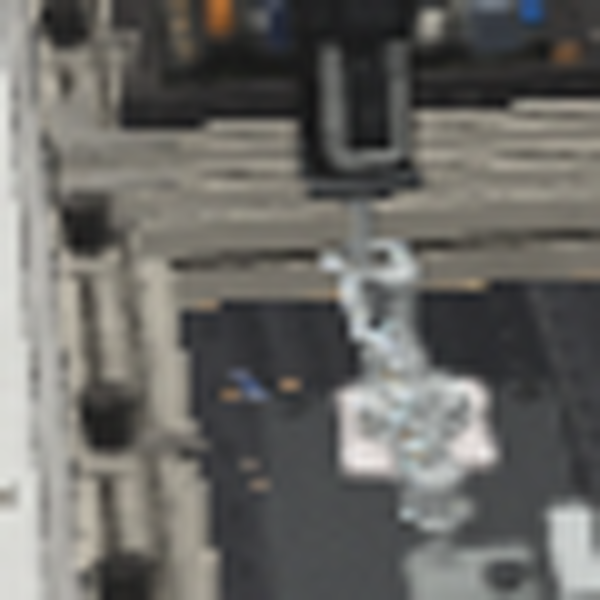

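Call:
{"method": "jog_arm", "body": {"series": [[[1.5, 0, 0, 0, 0, 0.009, 10], [1.5, 0, 0, 0, 0, 0.009, 10], [1, 0, 0, 0, 0, 0.006, 10], [1, 0, 0, 0, 0, 0.006, 10], [0.7, 0, 0, 0, 0, 0.004, 10], [0.5, 0, 0, 0, 0, 0.003, 10], [0.5, 0, 0, 0, 0, 0.003, 10], [0.3, 0, 0, 0, 0, 0.002, 10], [0, 0, 0, 0, 0, 0, 10], [0, 0, 0, 0, 0, 0, 10]]]}}

```text
time_s: 13.5
eef_pos: [0.4693, 0.3962, 0.0894]
eef_rot: [0.001, 1.0, -0.013, -0.001]
wrist_force: [-1.0, -7.5, -0.4]
opening: 0.278
grasp_force: 59.4
```

```bash
python3 - <<'E'
from h import *
pol();go(.4299,.3496,.09,0)
E
```

```text
t 13.5 L 170.0 stretch~ 33.5 ang 1.549 Frad -7.48 Ftan(+=ccw) 0.85 Fz -0.37 z 0.0894 grip 23.74
t 13.5 pos [469.3 396.2  89.4] yaw -0.0256 F [-1.01 -7.46 -0.37] op 23.7 gf 59.4
shift now [-38.2  47.6  -0.4] after turn [-39.4  46.6  -0.6] turn [ 0.0024  0.0021 -0.0256]
```

Call:
{"method": "jog_arm", "body": {"series": [[[0.3, 0, 0, 0, 0, 0, 10], [0.3, 0, 0, 0, 0, 0, 10], [0.3, 0, 0, 0, 0, 0, 10], [0.3, 0, 0, 0, 0, 0, 10], [0.3, 0, 0, 0, 0, 0, 10], [0, 0, 0, 0, 0, 0, 10], [0, 0, 0, 0, 0, 0, 10], [0, 0, 0, 0, 0, 0, 10], [0, 0, 0, 0, 0, 0, 10], [0, 0, 0, 0, 0, 0, 10]]]}}

```text
time_s: 14.5
eef_pos: [0.4708, 0.3961, 0.0894]
eef_rot: [0.001, 1.0, -0.013, -0.001]
wrist_force: [-0.9, -7.3, 0.1]
opening: 0.274
grasp_force: 59.4
```

```bash
python3 - <<'E'
from h import *
pol()
for i in range(3): ctrl.camera("side"); pol()
E
```

```text
t 14.5 L 169.99 stretch~ 33.49 ang 1.5403 Frad -7.33 Ftan(+=ccw) 0.71 Fz 0.1 z 0.0894 grip 23.44
t 14.55 L 170.01 stretch~ 33.51 ang 1.5403 Frad -7.33 Ftan(+=ccw) 0.07 Fz -0.05 z 0.0894 grip 23.35
t 14.6 L 170.0 stretch~ 33.5 ang 1.5403 Frad -6.97 Ftan(+=ccw) -0.3 Fz -0.32 z 0.0894 grip 23.62
t 14.65 L 169.99 stretch~ 33.49 ang 1.5403 Frad -7.01 Ftan(+=ccw) -0.47 Fz -0.17 z 0.0894 grip 23.34
```

Call:
{"method": "jog_arm", "body": {"series": [[[0.4, 0, 0, 0, 0, 0.002, 10], [0.4, 0, 0, 0, 0, 0.002, 10], [0.3, 0, 0, 0, 0, 0.002, 10], [0.3, 0, 0, 0, 0, 0.002, 10], [0.3, 0, 0, 0, 0, 0, 10], [0.3, 0, 0, 0, 0, 0, 10], [0, 0, 0, 0, 0, 0, 10], [0, 0, 0, 0, 0, 0, 10], [0, 0, 0, 0, 0, 0, 10], [0, 0, 0, 0, 0, 0, 10]]]}}

```text
time_s: 15.65
eef_pos: [0.4723, 0.3961, 0.0893]
eef_rot: [0.001, 1.0, -0.017, -0.002]
wrist_force: [-0.6, -6.6, -0.1]
opening: 0.273
grasp_force: 59.4
```

```bash
python3 - <<'E'
from h import *
pol()
for i in range(3): ctrl.camera("side"); pol()
E
```

```text
t 15.65 L 169.99 stretch~ 33.49 ang 1.5315 Frad -6.62 Ftan(+=ccw) 0.38 Fz -0.08 z 0.0893 grip 23.29
t 15.7 L 169.99 stretch~ 33.49 ang 1.5316 Frad -7.31 Ftan(+=ccw) 1.53 Fz 0.62 z 0.0893 grip 23.28
t 15.75 L 169.99 stretch~ 33.49 ang 1.5316 Frad -7.66 Ftan(+=ccw) 1.55 Fz 0.67 z 0.0893 grip 23.03
t 15.8 L 170.01 stretch~ 33.51 ang 1.5315 Frad -6.97 Ftan(+=ccw) 1.86 Fz 0.89 z 0.0893 grip 23.09
```

Call:
{"method": "jog_arm", "body": {"series": [[[0.3, 0, 0, 0, 0, 0, 10], [0.3, 0, 0, 0, 0, 0, 10], [0, 0, 0, 0, 0, 0, 10], [0, 0, 0, 0, 0, 0, 10], [0, 0, 0, 0, 0, 0, 10], [0, 0, 0, 0, 0, 0, 10], [0, 0, 0, 0, 0, 0, 10], [0, 0, 0, 0, 0, 0, 10], [0, 0, 0, 0, 0, 0, 10], [0, 0, 0, 0, 0, 0, 10]]]}}

```text
time_s: 16.8
eef_pos: [0.4726, 0.396, 0.0892]
eef_rot: [0.001, 1.0, -0.017, -0.002]
wrist_force: [-3.0, -7.8, 1.0]
opening: 0.272
grasp_force: 59.4
```

```bash
python3 - <<'E'
from h import *
pol()
for i in range(4): ctrl.camera("side"); pol()
E
```

```text
t 16.8 L 169.99 stretch~ 33.49 ang 1.5299 Frad -7.96 Ftan(+=ccw) 2.63 Fz 0.98 z 0.0892 grip 23.26
t 16.85 L 169.96 stretch~ 33.46 ang 1.53 Frad -6.88 Ftan(+=ccw) 1.91 Fz 0.61 z 0.0892 grip 23.38
t 16.9 L 169.98 stretch~ 33.48 ang 1.5301 Frad -8.1 Ftan(+=ccw) 2.88 Fz 0.86 z 0.0892 grip 23.1
t 16.95 L 170.0 stretch~ 33.5 ang 1.53 Frad -7.91 Ftan(+=ccw) 2.52 Fz 0.05 z 0.0892 grip 23.4
t 17.0 L 169.98 stretch~ 33.48 ang 1.5301 Frad -6.72 Ftan(+=ccw) 1.53 Fz 0.57 z 0.0892 grip 23.09
```

Contact is light: about 2.3 N sideways at the rod, or about 3 N at the post, at the angle I expected. I'll let the spring down along the shank.

Call:
{"method": "jog_arm", "body": {"series": [[[0, 1, 0, 0, 0, 0.006, 10], [0, 1.5, 0, 0, 0, 0, 10], [0, 1.5, 0, 0, 0, 0, 10], [0, 1.5, 0, 0, 0, 0, 10], [0, 1.5, 0, 0, 0, 0, 10], [0, 1, 0, 0, 0, 0, 10], [0, 1, 0, 0, 0, 0, 10], [0, 1, 0, 0, 0, 0, 10], [0, 0, 0, 0, 0, 0, 10], [0, 0, 0, 0, 0, 0, 10]]]}}

```text
time_s: 18.0
eef_pos: [0.4734, 0.3867, 0.0897]
eef_rot: [0.0, 1.0, -0.02, -0.0]
wrist_force: [-3.7, -4.6, -1.6]
opening: 0.275
grasp_force: 59.3
```

```bash
python3 - <<'E'
from h import *
pol()
for i in range(3): ctrl.camera("side"); pol()
E
```

```text
t 18.0 L 160.74 stretch~ 24.24 ang 1.5222 Frad -4.74 Ftan(+=ccw) 3.46 Fz -1.59 z 0.0897 grip 23.52
t 18.05 L 160.74 stretch~ 24.24 ang 1.5222 Frad -5.03 Ftan(+=ccw) 3.22 Fz -1.29 z 0.0897 grip 23.55
t 18.1 L 160.75 stretch~ 24.25 ang 1.5223 Frad -4.81 Ftan(+=ccw) 2.26 Fz -1.47 z 0.0897 grip 23.52
t 18.15 L 160.72 stretch~ 24.22 ang 1.522 Frad -5.32 Ftan(+=ccw) 3.0 Fz -1.31 z 0.0897 grip 22.94
```

Call:
{"method": "jog_arm", "body": {"series": [[[-0.4, 0.5, 0, 0, 0, 0, 10], [0, 1, 0, 0, 0, 0, 10], [0, 1, 0, 0, 0, 0, 10], [0, 1, 0, 0, 0, 0, 10], [0, 1, 0, 0, 0, 0, 10], [-0.2, 1, 0, 0, 0, 0, 10], [0, 1, 0, 0, 0, 0, 10], [0, 0.5, 0, 0, 0, 0, 10], [0, 0, 0, 0, 0, 0, 10], [0, 0, 0, 0, 0, 0, 10]]]}}

```text
time_s: 19.15
eef_pos: [0.473, 0.38, 0.09]
eef_rot: [0.0, 1.0, -0.02, 0.0]
wrist_force: [-1.7, -3.9, -2.6]
opening: 0.273
grasp_force: 59.2
```

```bash
python3 - <<'E'
from h import *
pol()
for i in range(3): ctrl.camera("side"); pol()
E
```

```text
t 19.15 L 153.94 stretch~ 17.44 ang 1.5228 Frad -3.98 Ftan(+=ccw) 1.48 Fz -2.6 z 0.09 grip 23.31
t 19.2 L 153.95 stretch~ 17.45 ang 1.5227 Frad -3.77 Ftan(+=ccw) 0.95 Fz -1.56 z 0.09 grip 23.26
t 19.25 L 153.95 stretch~ 17.45 ang 1.5227 Frad -3.03 Ftan(+=ccw) 1.62 Fz -1.91 z 0.09 grip 23.7
t 19.3 L 153.95 stretch~ 17.45 ang 1.5229 Frad -4.16 Ftan(+=ccw) 1.25 Fz -1.96 z 0.09 grip 23.21
```

Call:
{"method": "jog_arm", "body": {"series": [[[0, 0.5, 0, 0, 0, 0, 10], [0, 0.5, 0, 0, 0, 0, 10], [0, 0.5, 0, 0, 0, 0, 10], [0, 0.5, 0, 0, 0, 0, 10], [0, 0.5, 0, 0, 0, 0, 10], [0, 0.5, 0, 0, 0, 0, 10], [0, 0.5, 0, 0, 0, 0, 10], [0, 0.5, 0, 0, 0, 0, 10], [0, 0.5, 0, 0, 0, 0, 10], [0, 0, 0, 0, 0, 0, 10]]]}}

```text
time_s: 20.3
eef_pos: [0.4732, 0.3759, 0.0904]
eef_rot: [-0.0, 1.0, -0.02, 0.001]
wrist_force: [0.1, 0.5, -1.3]
opening: 0.271
grasp_force: 59.3
```

```bash
python3 - <<'E'
from h import *
pol()
for i in range(3): ctrl.camera("side"); pol()
E
```

```text
t 20.3 L 149.85 stretch~ 13.35 ang 1.5199 Frad 0.5 Ftan(+=ccw) -0.09 Fz -1.34 z 0.0904 grip 23.14
t 20.35 L 149.82 stretch~ 13.32 ang 1.5203 Frad -0.91 Ftan(+=ccw) -0.04 Fz -1.44 z 0.0903 grip 23.25
t 20.4 L 149.8 stretch~ 13.3 ang 1.5202 Frad 0.15 Ftan(+=ccw) 0.02 Fz -1.23 z 0.0903 grip 23.1
t 20.45 L 149.77 stretch~ 13.27 ang 1.5208 Frad 0.18 Ftan(+=ccw) -0.81 Fz -1.78 z 0.0902 grip 23.32
```

The radial force has dropped to zero at the length where I expected it to seat, so the post now carries the spring. I'll centre the toe in the loop and check by picture before lifting.

Call:
{"method": "jog_arm", "body": {"series": [[[0, 1, 0, 0, 0, 0, 10], [-0.4, 1, 0, 0, 0, 0, 10], [-0.4, 1, 0, 0, 0, 0, 10], [-0.4, 1, 0, 0, 0, 0, 10], [-0.4, 1.2, 0, 0, 0, 0, 10], [-0.4, 1.2, 0, 0, 0, 0, 10], [-0.4, 1.2, 0, 0, 0, 0, 10], [0, 1.2, 0, 0, 0, 0, 10], [0, 0, 0, 0, 0, 0, 10], [0, 0, 0, 0, 0, 0, 10]]]}}

```text
time_s: 21.45
eef_pos: [0.47, 0.3669, 0.09]
eef_rot: [-0.0, 1.0, -0.02, 0.0]
wrist_force: [0.0, -0.3, -0.4]
opening: 0.273
grasp_force: 59.3
```

```bash
python3 - <<'E'
from h import *
import pickle
pol();go(.4704,.3671,.09,-.034)
c=ctrl.camera("side");pol();pickle.dump(c,open("seat.pkl","wb"))
cv2.imwrite("pics/seat.png",cv2.resize(c["frame"][140:190,195:245],(600,600),interpolation=cv2.INTER_CUBIC))
E
```

```text
t 21.45 L 140.72 stretch~ 4.22 ang 1.5393 Frad -0.29 Ftan(+=ccw) -0.01 Fz -0.42 z 0.09 grip 23.34
t 21.45 pos [470.  366.9  90. ] yaw -0.0398 F [ 0.   -0.29 -0.42] op 23.3 gf 59.3
shift now [ 0.4 -0.3  0. ] after turn [ 0.4 -0.3  0. ] turn [-0.     -0.     -0.0058]
t 21.5 L 140.77 stretch~ 4.27 ang 1.5392 Frad -0.77 Ftan(+=ccw) 0.62 Fz -1.17 z 0.09 grip 23.25
```

View pics/seat.png

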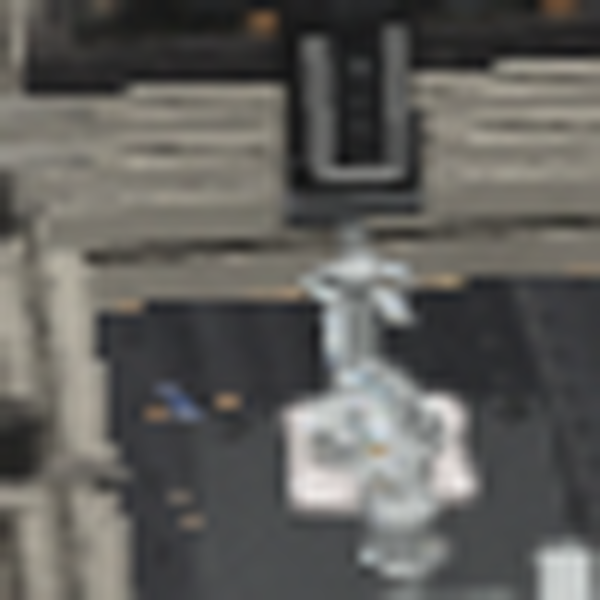

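The crop shows the post (355,250) between the hook's shank (335,320) on the left and its tip (400,300) on the right, so it is seated. That was my tenth picture, so from here I'll use numbers only. I'll lift out slowly.

Call:
{"method": "jog_arm", "body": {"series": [[[0.2, 0, -1, 0, 0, 0, 10], [0, 0, -2, 0, 0, 0, 10], [0, 0, -1.5, 0, 0, 0, 10], [0, 0, -1.5, 0, 0, 0, 10], [0, 0, -1.5, 0, 0, 0, 10], [0, 0, -1.5, 0, 0, 0, 10], [0, 0, -1.5, 0, 0, 0, 10], [0, 0, -1.5, 0, 0, 0, 10], [0, 0, -1, 0, 0, 0, 10], [0, 0, 0, 0, 0, 0, 10]]]}}

```text
time_s: 22.5
eef_pos: [0.4703, 0.3669, 0.1032]
eef_rot: [-0.0, 1.0, -0.02, 0.0]
wrist_force: [-0.6, 1.3, -1.0]
opening: 0.274
grasp_force: 59.3
```

```bash
python3 - <<'E'
from h import *
pol()
for i in range(2): ctrl.camera("side"); pol()
E
```

```text
t 22.5 L 140.8 stretch~ 4.3 ang 1.5373 Frad 1.24 Ftan(+=ccw) 0.6 Fz -0.99 z 0.1032 grip 23.42
t 22.55 L 140.77 stretch~ 4.27 ang 1.5376 Frad -0.24 Ftan(+=ccw) -0.15 Fz -1.61 z 0.1031 grip 23.39
t 22.6 L 140.74 stretch~ 4.24 ang 1.5382 Frad -0.45 Ftan(+=ccw) 0.72 Fz -2.2 z 0.103 grip 23.48
```

Call:
{"method": "jog_arm", "body": {"series": [[[0, 0, -0.5, 0, 0, 0, 10], [0, 0, -0.5, 0, 0, 0, 10], [0, 0, -0.5, 0, 0, 0, 10], [0, 0, -0.5, 0, 0, 0, 10], [0, 0, -0.5, 0, 0, 0, 10], [0, 0, -0.5, 0, 0, 0, 10], [0, 0, -0.5, 0, 0, 0, 10], [0, 0, -0.5, 0, 0, 0, 10], [0, 0, 0, 0, 0, 0, 10], [0, 0, 0, 0, 0, 0, 10]]]}}

```text
time_s: 23.6
eef_pos: [0.4702, 0.3669, 0.107]
eef_rot: [-0.0, 1.0, -0.02, 0.0]
wrist_force: [0.2, 0.0, -1.9]
opening: 0.272
grasp_force: 59.3
```

```bash
python3 - <<'E'
from h import *
pol()
for i in range(2): ctrl.camera("side"); pol()
E
```

```text
t 23.6 L 140.74 stretch~ 4.24 ang 1.5379 Frad 0.02 Ftan(+=ccw) -0.16 Fz -1.87 z 0.107 grip 23.26
t 23.65 L 140.75 stretch~ 4.25 ang 1.5381 Frad -0.28 Ftan(+=ccw) -0.8 Fz -2.64 z 0.107 grip 23.46
t 23.7 L 140.73 stretch~ 4.23 ang 1.5382 Frad 0.67 Ftan(+=ccw) -0.02 Fz -1.56 z 0.107 grip 23.53
```

Call:
{"method": "jog_arm", "body": {"series": [[[0, 0, -1, 0, 0, 0, 10], [0, 0, -1, 0, 0, 0, 10], [0, 0, -1, 0, 0, 0, 10], [0, 0, -1, 0, 0, 0, 10], [0, 0, -1, 0, 0, 0, 10], [0, 0, -1, 0, 0, 0, 10], [0, 0, -2, 0, 0, 0, 10], [0, 0, -2, 0, 0, 0, 10], [0, 0, -2, 0, 0, 0, 10], [0, 0, 0, 0, 0, 0, 10]]]}}

```text
time_s: 24.7
eef_pos: [0.4705, 0.367, 0.1195]
eef_rot: [-0.0, 1.0, -0.02, 0.0]
wrist_force: [-0.3, -0.0, -1.7]
opening: 0.271
grasp_force: 59.3
```

```bash
python3 - <<'E'
from h import *
pol();go(.4932,-.1033,.1961,.0198)
E
```

```text
t 24.7 L 140.88 stretch~ 4.38 ang 1.5364 Frad -0.06 Ftan(+=ccw) 0.32 Fz -1.75 z 0.1195 grip 23.15
t 24.7 pos [470.5 367.  119.5] yaw -0.0397 F [-0.32 -0.05 -1.75] op 23.2 gf 59.3
shift now [ 41.4 469.  -76.8] after turn [ 13.4 470.7 -76.6] turn [-0.0004 -0.0007 -0.0595]
```

Free. I'll go up and back toward the stand.

Call:
{"method": "jog_arm", "body": {"series": [[[0, 0, -15, 0, 0, -0.03, 10], [0, 0, -25, 0, 0, -0.0295, 10], [0, 0, -25, 0, 0, 0, 10], [0, 12, -11, 0, 0, 0, 10], [1, 30, 0, 0, 0, 0, 10], [1, 40, 0, 0, 0, 0, 10], [1, 40, 0, 0, 0, 0, 10], [1, 40, 0, 0, 0, 0, 10], [1, 40, 0, 0, 0, 0, 10], [1, 30, 0, 0, 0, 0, 10]]]}}

```text
time_s: 25.7
eef_pos: [0.4802, 0.1323, 0.1951]
eef_rot: [0.0, 1.0, 0.01, -0.0]
wrist_force: [0.5, -0.6, -0.8]
opening: 0.274
grasp_force: 59.5
```

```bash
python3 - <<'E'
from h import *
go(.4932,-.1033,.1961,.0198)
# seat check from the top view
c=ctrl.camera("top");P,_=cloud(c);import pickle;pickle.dump(c,open("tseat.pkl","wb"))
from scipy.optimize import minimize
from scipy.ndimage import map_coordinates
th=np.linspace(0,2*np.pi,120,endpoint=False);g=c["frame"].astype(float).mean(2)
def sc(p,z=.055):
    tot=0
    for r,w in ((.011,1),(.0155,-.4),(.006,-.4)):
        q=pix(c,np.c_[p[0]+r*np.cos(th),p[1]+r*np.sin(th),0*th+z]);tot+=w*map_coordinates(g,[q[:,1],q[:,0]],order=1).mean()
    return -tot
b=min((sc((x,y)),x,y) for x in np.arange(.455,.485,.0005) for y in np.arange(.355,.385,.0005));print("ring",b)
r=np.array(b[1:]);d=r-PIN;print("pin-loop",np.linalg.norm(d),np.arctan2(d[1],d[0]))
m=(np.hypot(P[...,0]-r[0],P[...,1]-r[1])<.016)&(P[...,2]>.048)&(P[...,2]<.06);q=P[m];print(m.sum(),q.mean(0))
E
```

```text
t 25.7 pos [480.2 132.3 195.1] yaw 0.0195 F [ 0.51 -0.58 -0.82] op 23.4 gf 59.5
shift now [  8.4 235.8  -0.8] after turn [  8.3 235.8  -1. ] turn [ 0.0007  0.0001 -0.0003]
ring (np.float64(-62.82627605182574), np.float64(0.46950000000000003), np.float64(0.371))
pin-loop 0.14485251119673417 1.5438691350912745
37 [0.47089226 0.37052167 0.05623408]
```

The top view puts the loop 144.9 mm from the pin, about 14 mm stretched, at the post's angle, so the spring is held on the post. On to the stand.

Call:
{"method": "jog_arm", "body": {"series": [[[1, 20, 0, 0, 0, 0, 10], [1, 30, 0, 0, 0, 0, 10], [1, 35, 0, 0, 0, 0, 10], [1, 35, 0, 0, 0, 0, 10], [1, 35, 0, 0, 0, 0, 10], [1, 35, 0, 0, 0, 0, 10], [1, 25, 0, 0, 0, 0, 10], [1, 15, 0, 0, 0, 0, 10], [0.3, 5.8, 0, 0, 0, 0, 10], [0, 0, 0, 0, 0, 0, 10]]]}}

```text
time_s: 26.75
eef_pos: [0.4936, -0.1007, 0.1949]
eef_rot: [-0.0, 1.0, 0.01, -0.0]
wrist_force: [0.4, 0.5, -1.6]
opening: 0.277
grasp_force: 59.5
```

```bash
python3 - <<'E'
from h import *
go(.4932,-.1033,.066,.0198)
E
```

```text
t 26.75 pos [ 493.6 -100.7  194.9] yaw 0.0191 F [ 0.43  0.49 -1.56] op 23.7 gf 59.5
shift now [ -0.4   2.7 128.9] after turn [ -0.4   2.6 128.9] turn [-0.0003  0.0002 -0.0007]
```

Call:
{"method": "jog_arm", "body": {"series": [[[-0.3, 2.2, 0, 0, 0, 0, 10], [0, 0, 8, 0, 0, 0, 10], [0, 0, 14, 0, 0, 0, 10], [0, 0, 14, 0, 0, 0, 10], [0, 0, 14, 0, 0, 0, 10], [0, 0, 10, 0, 0, 0, 10], [0, 0, 6, 0, 0, 0, 10], [0, 0, 2, 0, 0, 0, 10], [0, 0, 0, 0, 0, 0, 10], [0, 0, 0, 0, 0, 0, 10]]]}}

```text
time_s: 27.75
eef_pos: [0.4939, -0.103, 0.1275]
eef_rot: [0.0, 1.0, 0.01, 0.0]
wrist_force: [0.5, -0.8, -2.0]
opening: 0.271
grasp_force: 59.5
```

```bash
python3 - <<'E'
from h import *
go(.4932,-.1033,.066,.0198)
E
```

```text
t 27.75 pos [ 493.9 -103.   127.5] yaw 0.0197 F [ 0.54 -0.79 -1.98] op 23.1 gf 59.5
shift now [-0.8  0.3 61.5] after turn [-0.8  0.3 61.5] turn [ 0.0004 -0.0009 -0.0001]
```

Call:
{"method": "jog_arm", "body": {"series": [[[-0.7, 0.3, 4, 0, 0, 0, 10], [0, 0, 5, 0, 0, 0, 10], [0, 0, 5, 0, 0, 0, 10], [0, 0, 5, 0, 0, 0, 10], [0, 0, 5, 0, 0, 0, 10], [0, 0, 5, 0, 0, 0, 10], [0, 0, 4, 0, 0, 0, 10], [0, 0, 3, 0, 0, 0, 10], [0, 0, 0, 0, 0, 0, 10], [0, 0, 0, 0, 0, 0, 10]]]}}

```text
time_s: 28.75
eef_pos: [0.4929, -0.1031, 0.091]
eef_rot: [0.0, 1.0, 0.01, 0.0]
wrist_force: [0.2, 0.8, -1.0]
opening: 0.272
grasp_force: 59.5
```

```bash
python3 - <<'E'
from h import *
go(.4932,-.1033,.066,.0198)
E
```

```text
t 28.75 pos [ 492.9 -103.1   91. ] yaw 0.0198 F [ 0.21  0.77 -1.03] op 23.2 gf 59.5
shift now [ 0.3  0.2 25. ] after turn [ 0.3  0.2 25. ] turn [ 0.     -0.0001  0.    ]
```

Call:
{"method": "jog_arm", "body": {"series": [[[0.2, 0.1, 4, 0, 0, 0, 10], [0, 0, 5, 0, 0, 0, 10], [0, 0, 5, 0, 0, 0, 10], [0, 0, 4, 0, 0, 0, 10], [0, 0, 3, 0, 0, 0, 10], [0, 0, 2, 0, 0, 0, 10], [0, 0, 1.2, 0, 0, 0, 10], [0, 0, 0.5, 0, 0, 0, 10], [0, 0, 0, 0, 0, 0, 10], [0, 0, 0, 0, 0, 0, 10]]]}}

```text
time_s: 29.75
eef_pos: [0.4931, -0.1032, 0.0665]
eef_rot: [0.0, 1.0, 0.01, 0.0]
wrist_force: [-0.5, -0.6, -1.9]
opening: 0.274
grasp_force: 59.5
```

```bash
python3 - <<'E'
from h import *
go(.4932,-.1033,.0654,.0198)
ctrl.camera("side");go(.4932,-.1033,.0654,.0198)
E
```

```text
t 29.75 pos [ 493.1 -103.2   66.5] yaw 0.0198 F [-0.54 -0.65 -1.94] op 23.4 gf 59.5
shift now [0.1 0.1 1.1] after turn [0.1 0.1 1.1] turn [ 0.0001 -0.0003 -0.    ]
t 29.8 pos [ 493.1 -103.2   66.5] yaw 0.0198 F [-0.36 -0.61 -1.42] op 23.2 gf 59.5
shift now [0.1 0.1 1.1] after turn [0.1 0.1 1.1] turn [ 0.0001 -0.0003  0.    ]
```

Lower the last millimetre, then open slowly.

Call:
{"method": "jog_arm", "body": {"series": [[[0, 0, 0.5, 0, 0, 0, 10], [0, 0, 0.5, 0, 0, 0, 10], [0, 0, 0, 0, 0, 0, 10], [0, 0, 0, 0, 0, 0, 24], [0, 0, 0, 0, 0, 0, 27], [0, 0, 0, 0, 0, 0, 32], [0, 0, 0, 0, 0, 0, 40], [0, 0, 0, 0, 0, 0, 50], [0, 0, 0, 0, 0, 0, 60], [0, 0, 0, 0, 0, 0, 60]]]}}

```text
time_s: 30.8
eef_pos: [0.493, -0.1032, 0.0653]
eef_rot: [-0.0, 1.0, 0.01, 0.0]
wrist_force: [0.2, 0.4, -0.1]
opening: 0.705
grasp_force: 0.0
```

Call:
{"method": "jog_arm", "body": {"series": [[[0, 0, 0, 0, 0, 0, 60], [0, 0, -6, 0, 0, 0, 60], [0, 0, -10, 0, 0, 0, 60], [0, 0, -16, 0, 0, 0, 60], [0, 0, -18, 0, 0, 0, 60], [0, 0, -18, 0, 0, 0, 60], [0, 0, -18, 0, 0, 0, 60], [0, 0, -18, 0, 0, 0, 60], [0, 0, -18, 0, 0, 0, 60], [0, 0, -10, 0, 0, 0, 60]]]}}

```text
time_s: 31.8
eef_pos: [0.4939, -0.1035, 0.1999]
eef_rot: [0.001, 1.0, 0.01, 0.002]
wrist_force: [-0.3, -0.5, 0.3]
opening: 0.702
grasp_force: 0.0
```

Call:
{"method": "jog_arm", "body": {"series": [[[-10, 10, -10, 0, 0, 0, 60], [-20, 20, 0, 0, 0, 0, 60], [-20, 25, 0, 0, 0, 0, 60], [-20, 25, 0, 0, 0, 0, 60], [-20, 25, 0, 0, 0, 0, 60], [-20, 25, 0, 0, 0, 0, 60], [-10, 15, 0, 0, 0, 0, 60], [0, 0, 0, 0, 0, 0, 60], [0, 0, 0, 0, 0, 0, 60], [0, 0, 0, 0, 0, 0, 60]]]}}

```text
time_s: 32.8
eef_pos: [0.3759, -0.2499, 0.2072]
eef_rot: [-0.0, 1.0, 0.01, -0.0]
wrist_force: [-0.3, -1.2, -0.3]
opening: 0.708
grasp_force: 0.0
```

```bash
python3 - <<'E'
from h import *
import pickle
from scipy.ndimage import map_coordinates
go(.4932,-.1033,.0654,.0198)
c=ctrl.camera("top");P,_=cloud(c);s=ctrl.camera("side");S,_=cloud(s)
v,u=np.mgrid[0:420,0:560]
h=P[(u>345)&(u<382)&(v>225)&(v<255)&(P[...,2]>.1)&(P[...,2]<.13)];print("handle",len(h),cv2.minAreaRect((h[:,:2]*1000).astype(np.float32)),h.mean(0))
h=S[(u>245)&(u<285)&(v>230)&(v<300)&(S[...,2]>.104)&(S[...,2]<.13)];print("side",len(h),h.mean(0))
th=np.linspace(0,2*np.pi,120,endpoint=False);g=c["frame"].astype(float).mean(2)
def sc(p,z=.055):
    return sum(w*map_coordinates(g,pix(c,np.c_[p[0]+r*np.cos(th),p[1]+r*np.sin(th),0*th+z]).T[::-1],order=1).mean() for r,w in ((.011,1),(.0155,-.4),(.006,-.4)))
b=max((sc((x,y)),x,y) for x in np.arange(.42,.485,.0005) for y in np.arange(.34,.385,.0005));print("ring",b)
E
```

```text
t 32.8 pos [ 375.9 -249.9  207.2] yaw 0.0201 F [-0.32 -1.2  -0.29] op 60.5 gf 0.0
shift now [ 120.2 -144.1  141.8] after turn [ 120.2 -144.3  141.8] turn [-0.0006  0.0002  0.0003]
handle 168 ((492.9888916015625, -102.80419921875), (30.472023010253906, 24.56401824951172), 1.2908544540405273) [ 0.49283924 -0.10192451  0.10917669]
side 149 [ 0.49072044 -0.10644468  0.10765421]
ring (np.float64(63.95926021218772), np.float64(0.46950000000000003), np.float64(0.37100000000000005))
```

The puller is upright in its stand at its starting pose, the loop hasn't moved, and the arm is clear. I'm handing in.

```bash
python3 -c "
from bench import ctrl
print(ctrl.hand_in())"
```

```text
the job is handed in; nothing more can be done
None
```

The hook is settled round the anchor post, the puller is back upright in its stand, and the job was handed in at about 33 s; the final camera check showed the puller and the loop in place, but no verdict came back.

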